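# Set a washed cartridge sleeve on the blow-dry manifold and turn on the air

### The arm

A 6-joint arm with a two-finger parallel gripper is mounted at the origin on the work surface. World frame = base frame: x ahead of the robot, y to its left, z up, the work surface at z = 0. Lengths are in mm, angles in rad, forces in N, time in s.
With the tool pointing down it reaches from about 325 to 850 mm from the base axis. Payload 4.4 kg.
Tool frame: the origin (TCP) lies between the finger pads; the fingertips stand bot.finger_overhang ahead of it and the grasp point (between the pads) lies 11 mm behind it (bot.finger_overhang is the distance from the TCP to the fingertips, in mm); x points along the fingers, z is the direction in which the jaws open and shut, and the axes are right-handed (so a half turn about x gives the same grasp; the last joint's range is limited). The gripper opens to 94 mm and grips with 3 to 60 N. Pads are 16 mm wide; open, the fingers measure 119 mm over their backs; the gripper's body (75 mm by 177 mm) begins 78 mm behind the grasp point.
Start: joints at [1.111, 0.207, 1.542, -0, 1.393, -0.15], TCP at [175.309, 547.626, 213.447] pointing down, gripper open.
Joint ranges: [-2.73, 2.73], [-0.86, 2.22], [0.23, 2.46], [-1.11, 4.25], [0.08, 2.63], [-2.82, 2.82]. Speed limits (rad/s): [2.79, 2.79, 3.14, 3.14, 3.14, 3.14].

### API

Orientations are given as [roll, pitch, yaw] about the fixed x, y, z axes, in that order (R = Rz(yaw) Ry(pitch) Rx(roll)).
In Python, from plant import bot gives the robot as it stands.
- The arm moves only by the shell command python3 -m inch 'ROWS' [FORCE]. ROWS is JSON, a list that holds one entry, the list of rows, each a list of 7 numbers: the shift along the tool's x, y, z in mm, then the turn, a rotation vector about the tool's x, y, z in rad, then the opening, from 0 (shut) to 1 (fully open). In form: [[[x, y, z, wx, wy, wz, jaw], ...]]. A call has 1 to 10 rows; each row is the pose to reach, as a shift and turn from the pose commanded when the call began, along the tool's axes at that moment; what a row does not reach only later rows make up. A row lasts 1/10 s, in which the tool goes at most 50 mm and 8.59 degrees, less where a joint would pass 70% of its speed; a pose out of reach is approached as far as the arm can. A call with a gripper value outside its range is refused whole. The fingers move at their own pace and stop on an object; FORCE is the grip in N (left out, the last holds). Time passes only in rows, so rows that repeat a pose let the fingers close. It gives the time, the measured TCP pose, the force and the opening at its end, in the units of the state.
- bot.get_state(): the state, without advancing time (a new reading comes with each control period).
- bot.get_image(name): name is "scene" or "top" or "wrist"; returns a dict with "pixels" (480x640x3 uint8, red, green, blue), "camera_matrix" (3x3 intrinsics, pixels), "R" (3x3) and "t" (3): a world point X has camera coordinates R X + t; the wrist camera has in their place "T_tool_cam" (4x4, takes a point from camera to tool coordinates, whose origin is the TCP and whose axes are the tool frame's). Camera axes: x right, y down, z forward; pixel columns grow to the right and rows downward; lengths in mm; the calibration is good to about 2 mm. A picture is of the moment at which its call begins: read the wrist's pose just before it. There is no depth.
- bot.job_done(): hands the job in, once; it reports no verdict.
Trained networks look in a picture, given as the dict that the camera call returned (one of the last four; its "shot" number tells which), for a name from the list of things; names that differ only in an ending like _2 or _b are one class to them, and where a whole thing is asked for, a point or a joint stands for the part that bears it (a point fixed in the world has none). Each returns a list of dicts, best first, with "score" (0 to 1); they miss things now and then, are a little off and sometimes report something else, mostly with a low value. They report only what shows in the picture. A call takes as long as a camera call. They do not tell look-alikes from the thing itself.
- bot.search_frame(picture, query): "rect" ([left, top, width, height] in pixels, round what is visible of it).
- bot.cut_out(picture, query): "pixels" (480x640 bool, what is visible of it) and "rect" ([left, top, width, height] in pixels, round what is visible of it).
The state is a dict: "t": time; "joint_pos": joint angles; "qd": joint speeds; "joint_torque": joint torques, N m; "tcp_pos": TCP position; "ee_rot": TCP orientation; "ft_force": force on the tool from outside, world axes, zero at the start; "moment": the same for the moment, N m; "width": opening from 0.0 (shut) to 1.0 (fully open).
Only numpy, scipy, OpenCV 4.12 (cv2) and the standard library are available. Lean on these libraries where they do the work, as an engineer would, in place of code of your own. Each camera call takes 0.05 s, during which the arm holds its last target. There are 200 camera calls.

### The job

The long black cartridge sleeve on the ribbed mat has just been washed: pick it up, turn it open mouth down and lower it gently (do not drop it) over the stout post of the drying manifold until its rim rests on the post's collar, standing straight with the nose up. Once the sleeve is down and let go, swing the manifold's valve lever round to fully open so the air blows through. Leave the syringe barrel that is already drying and the other loose things where they are.

Things in the scene. Friction and masses are not known exactly. Their poses are not given: they have to be found in the camera images.
- sleeve: The washed cartridge sleeve, a black aluminium tube with a bottle-like nose, 150 mm long, 0.11 to 0.21 kg. Origin: centre of its open mouth (wide end); z runs along the tube from mouth to nose. The straight tube, outer diameter 50 mm, bore 44 mm (wall 3 mm), goes from z = 0 to z = 112 mm and is open all that way. Any angle about its own axis will do. In the end z points straight up.
- sleeve_nose (a point): The sleeve's other end: tip of its neck, at z = 150 mm. From z = 112 to 128 mm a shoulder narrows to this neck, 26 mm in diameter. At the start the sleeve lies level in a groove of the mat, axis 34 mm above the table, crosswise before the robot: mouth to the right (roughly -y), nose to the left; both sides of the tube are free for fingers from the middle to the nose.
- mat: Grey ribbed drain mat, 200 x 170 mm, fixed, origin under its centre, x axis along the ribs, the way the sleeve's mouth points. Floor 6 mm high, ribs 12 mm high, 4 mm wide, 30 mm apart; the sleeve lies between two ribs along the middle line and lifts out freely.
- manifold: Blow-dry manifold, fixed: an aluminium block 60 (x) x 276 (y) x 36 mm high, origin under its centre. Three steel posts stand in a row along y on its top, 92 mm apart, one at the centre; which post is where varies. At its right end (-y) a brass ball valve with lever and a trailing clear air hose; at its left end a pressure gauge (154 mm from the centre, 83 mm high).
- seat (a point): Centre of the top of the stout post's collar, where the sleeve's rim comes to rest, 46 mm above the table. The collar is a disc 64 mm in diameter. The post above it is 34 mm in diameter (5 mm clear of the sleeve's bore all round) and stands 80 mm above this point, its last 15 mm tapering to 15 mm in diameter. z axis up.
- stout_tip (a point): Top of the stout post, 80 mm above the seat (126 mm above the table).
- thin_post_a: Thin post, 13 mm in diameter, 70 mm high over the block; origin at its foot on the block's top. It carries the syringe barrel. Not for the sleeve.
- thin_post_b: Thin post like the other, empty. Not for the sleeve.
- barrel: White syringe barrel drying mouth-down on thin post a: 25 mm in diameter, 95 mm long, with a 46 mm wide flange at its mouth, loose on the post; its top is 141 mm above the table. Origin: centre of its mouth. To be left alone.
- valve_lever (a joint): Angle of the air valve's lever. 0: closed, the lever points from the valve towards the robot (manifold's -x), square to the block. It grows counter-clockwise seen from above to 1.571: fully open (stop), in line with the block, pointing away from it (-y). Starts at 0 to 0.2. Turns about a vertical axis with friction of 0.1 N m (1.5 N at the grip) and stays where it is left.
- lever_grip (a point): Middle of the lever's black grip, 67 mm from the turning axis, 69 mm above the table, moving with the lever. The grip is 62 mm long along the lever, 18 mm wide, 12 mm high (63 to 75 mm above the table), with nothing below it but the table and, when open, the low hose. The lever's end is 98 mm from the axis.
- valve_stem (a point): The lever's turning axis (vertical), at the grip's height, 198 mm from the manifold's centre towards -y; fixed.
- piston: White cartridge piston, 43 mm in diameter, 30 mm high, standing on the mat beside the sleeve's mouth end. Leave it.
- end_cap: Plain aluminium end cap with hose nipple, 55 mm in diameter, 34 mm high, standing on the mat beside the sleeve's mouth end. Leave it.
- jar: White adhesive jar with a white lid, 52 mm in diameter, 60 mm high, standing beyond the mat; origin under its centre. Leave it.
- wrench: Steel wrench, 160 mm long, lying on the table in front of the manifold. Leave it.
- carton: White carton 60 x 85 x 50 mm behind the manifold. Leave it.
Things that resemble listed ones, but are neither listed nor needed, are in the scene too. Of the things shaped like the sleeve, the black one is meant.

How it is judged:
By the outcome, as a careful person would: the job done as asked, in the order asked, and still so for the second after the job is handed in, with the robot touching nothing.
It also fails if it takes over 58 s, if anything falls off the work surface, if the arm or the gripper's body presses on something with over 40 N, if the wrist force passes 120 N, or if a joint passes its speed limit or range.

## Working session

There is one attempt and no reset: what is moved stays moved. The work goes in short steps, Python scripts to look and compute and a shell command to move; the robot and the scene stay as the last step left them, time stands still between calls to the robot, and variables do not carry over. Pictures are saved under pics/ and viewed, about 8 in all and at most 12, crops included, and the job is handed in when it is done.

```bash
ls; mkdir -p pics; python3 - <<'E'
from plant import bot
import cv2, numpy as np
print(bot.finger_overhang, bot.get_state())
for n in ("scene","top"):
    p=bot.get_image(n); cv2.imwrite(f"pics/{n}1.png",p["pixels"][:,:,::-1])
    print(n,p["camera_matrix"].tolist(),p["R"].tolist(),p["t"].tolist())
    for q in ("sleeve","manifold","valve_lever","mat","barrel","thin_post_b","jar","wrench"):
        print(q,[(r["rect"],round(r["score"],2)) for r in bot.search_frame(p,q)][:4])
E
```

```text
pics
8.0 {'t': 0.0, 'joint_pos': array([ 1.11048940e+00,  2.07426337e-01,  1.54294548e+00, -9.58752226e-06,
        1.39350442e+00, -1.50509310e-01]), 'qd': array([-6.82114705e-04,  6.47228409e-04,  3.72976295e-05, -6.94077893e-04,
       -6.92047656e-04,  1.62398944e-04]), 'joint_torque': array([ 7.34259629e-04, -3.70872402e+01, -2.81424451e+01,  7.00805685e-02,
        3.58471158e-02, -1.74951724e-04]), 'tcp_pos': array([174.96037656, 546.90240198, 212.29122759]), 'ee_rot': array([ 2.99521425,  1.56851272, -2.02697064]), 'ft_force': array([-0.43668143,  0.0439913 , -0.11977576]), 'moment': array([-0.01332535, -0.03062582,  0.03928582]), 'width': 1.0005035935981084}
scene [[489.56730025885764, 0.0, 318.8398322560705], [0.0, 489.56730025885764, 236.7407984224756], [0.0, 0.0, 1.0]] [[-0.8599949820405629, 0.5101193682319106, 0.0136697117646281], [0.4193515187079661, 0.7217288779163669, -0.5506829673586285], [-0.29077987313838266, -0.46785217423483055, -0.8346025451922416]] [363.2071051546396, -192.19596135495334, 1327.8284055422473]
sleeve [([427.0, 235.9, 34.2, 63.7], 0.86), ([330.5, 
[... 595 characters left out ...]
 1.0]] [[0.004218838554796013, -0.9999821386305703, 0.004233653396231283], [-0.9956920175122081, -0.004592817694231769, -0.09260838130588489], [0.09262617159160356, -0.0038247150819904394, -0.9956936094456087]] [55.42336172763539, 450.2811857745212, 1554.1783957763405]
sleeve [([236.8, 301.6, 54.4, 36.0], 0.86), ([156.7, 288.6, 41.7, 47.5], 0.86), ([207.9, 212.7, 58.9, 29.7], 0.58)]
manifold [([308.0, 145.3, 172.1, 108.3], 0.95)]
valve_lever [([438.2, 211.3, 9.2, 41.3], 0.55), ([351.2, 144.7, 27.7, 27.7], 0.27)]
mat [([199.1, 195.4, 79.7, 75.3], 0.7)]
barrel [([330.1, 196.9, 14.8, 14.5], 0.7)]
thin_post_b []
jar [([257.6, 164.6, 21.5, 23.2], 0.59)]
wrench [([323.4, 249.9, 55.0, 12.9], 0.92)]
```

View pics/scene1.png

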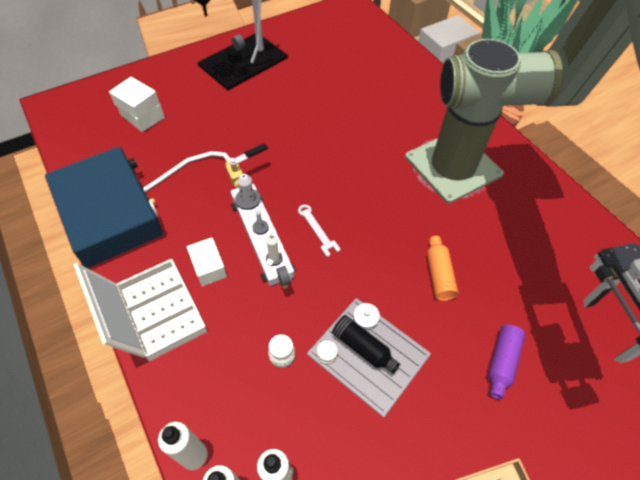

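View pics/top1.png

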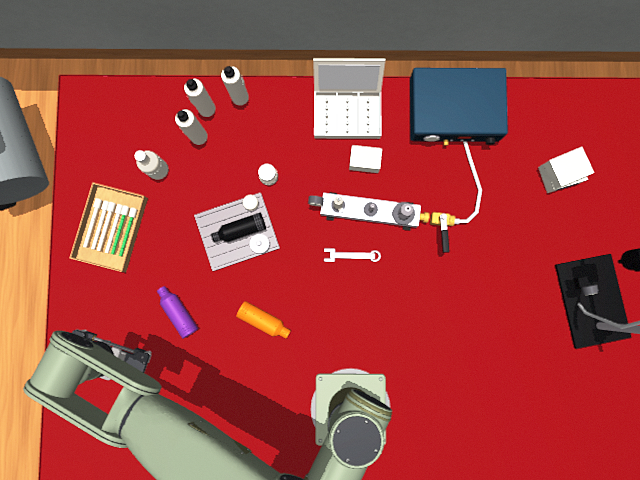

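Candidates for the sleeve are black (scene 365,343; top 237,229), orange (scene 442,270; top 263,320) and purple (scene 505,360; top 177,312). By the description it's the black one on the ribbed mat, nose left. The posts in the top view, left to right: barrel (338,203), thin (371,209), stout (405,210) next to the valve. The lever points at the robot (445,235).

```bash
cat > h.py <<'E'
from plant import bot
import cv2, numpy as np
from scipy.spatial.transform import Rotation as Ro
from scipy.optimize import least_squares
def ray(p,uv):
    K=p["camera_matrix"]; d=np.linalg.inv(K)@np.array([*uv,1.]); R=np.array(p["R"]); t=np.array(p["t"])
    return -R.T@t, R.T@d
def onz(p,uv,z):
    o,d=ray(p,uv); return o+d*(z-o[2])/d[2]
def proj(p,X):
    X=np.atleast_2d(X); c=X@np.array(p["R"]).T+np.array(p["t"]); u=c@np.array(p["camera_matrix"]).T; return u[:,:2]/u[:,2:]
def wristpic():
    s=bot.get_state(); p=bot.get_image("wrist"); T=np.eye(4)
    T[:3,:3]=Ro.from_euler("xyz",s["ee_rot"]).as_matrix(); T[:3,3]=s["tcp_pos"]
    M=np.linalg.inv(T@np.array(p["T_tool_cam"])); p["R"]=M[:3,:3]; p["t"]=M[:3,3]; return p
def save(p,n,roi=None,f=1):
    im=p["pixels"][:,:,::-1]
    if roi: l,t,w,h=roi; im=im[t:t+h,l:l+w]
    cv2.imwrite(f"pics/{n}.png",cv2.resize(im,None,fx=f,fy=f,interpolation=cv2.INTER_CUBIC))
E
python3 - <<'E'
from h import *
print([a for a in dir(bot) if a[0]!='_'])
P={n:bot.get_image(n) for n in("top","scene")}
box={"top":(237,229),"scene":(365,343)}
for n,p in P.items():
    print(n)
    for q in("sleeve","mat"):
        for r in bot.cut_out(p,q):
            ys,xs=np.nonzero(r["pixels"]); c=np.array([xs.mean(),ys.mean()])
            if np.hypot(*(c-box[n]))<25:
                W=np.array([onz(p,(x,y),34 if q=="sleeve" else 9)[:2] for x,y in zip(xs,ys)],np.float32)
                print(q,r["rect"],r["score"],cv2.minAreaRect(W))
p=P["top"]
for nm,uv,z in [("stout_tip",(406,208),126),("thinb_tip",(371,208),106),("barrel top",(337,202),141),("gauge",(316,201),83),("stem",(445,217),69),("leverend",(445,251),69)]:
    print(nm,onz(p,uv,z).round(1))
t=P["top"]["pixels"]; a=cv2.resize(t[140:280,190:350],None,fx=2.5,fy=2.5,interpolation=2); b=cv2.resize(t[180:264,300:460],None,fx=4,fy=4,interpolation=2)
im=np.zeros((350+336,640,3),np.uint8); im[:350,:400]=a; im[350:,:]=b
cv2.imwrite("pics/crop.png",cv2.resize(im[:,:,::-1],(560,600)))
E
```

```text
['IKError', 'cut_out', 'finger_overhang', 'get_image', 'get_state', 'job_done', 'search_frame']
top
sleeve [210.6, 213.8, 53.3, 29.8] 0.8 ((493.66656494140625, 316.7569885253906), (52.64744567871094, 152.8911590576172), 18.958600997924805)
mat [195.0, 199.4, 81.6, 73.0] 0.92 ((490.02093505859375, 323.7760009765625), (167.66867065429688, 201.81976318359375), 19.751741409301758)
scene
sleeve [330.3, 315.2, 69.9, 59.2] 0.66 ((495.76580810546875, 312.42706298828125), (53.02841567993164, 154.16543579101562), 19.517074584960938)
mat [306.9, 297.2, 122.4, 117.2] 0.96 ((494.0235595703125, 323.51971435546875), (172.4254913330078, 200.6492919921875), 19.3028507232666)
stout_tip [ 539.9 -142.4  126. ]
thinb_tip [542.6 -51.6 106. ]
barrel top [552.4  39.8 141. ]
gauge [564.8  95.9  83. ]
stem [ 524.7 -256.9   69. ]
leverend [ 431.4 -255.6   69. ]
```

View pics/crop.png

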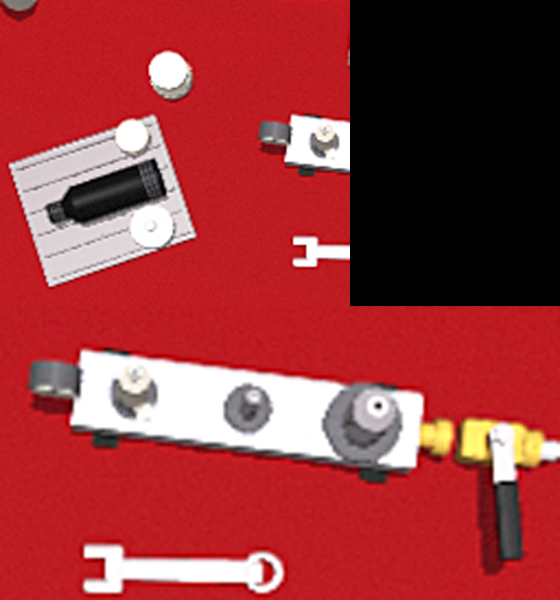

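Crop: the black sleeve lies between ribs, nose lower-left, mouth upper-right, with piston and cap flanking the mouth. The stout post sits on the widest collar, beside the brass valve. Next I move above the sleeve.

```bash
cat >> h.py <<'E'
def R0(): return Ro.from_euler("xyz",bot.get_state()["ee_rot"])
def frame(x,z):
    x=np.array(x,float);x/=np.linalg.norm(x);z=np.array(z,float);z-=x*(x@z);z/=np.linalg.norm(z)
    return Ro.from_matrix(np.column_stack([x,np.cross(z,x),z]))
def plan(grasp,R):   # grasp point wanted, tool orientation -> shift, rotvec in tool axes
    s=bot.get_state(); r=R0(); tcp=np.array(grasp)+R.as_matrix()[:,0]*11
    return r.inv().apply(tcp-s["tcp_pos"]).round(1), (r.inv()*R).as_rotvec().round(4)
E
python3 - <<'E'
from h import *
a=np.radians(19.3); n=np.array([-np.sin(a),np.cos(a),0]); c=np.array([494.7,314.6,34]); g=c+20*n; print(g)
j=np.array([np.cos(a),np.sin(a),0])
for sg in(1,-1): print(plan([g[0],g[1],190],frame([0,0,-1],sg*j)))
print(R0().as_matrix().round(3))
E
```

```text
[488.08971215 333.47601903  34.        ]
(array([  34.4, -363.2, -108.6]), array([ 0.9242, -0.    , -0.    ]))
(array([  34.4, -363.2, -108.6]), array([-2.2174,  0.    , -0.    ]))
[[-0.    -0.952  0.305]
 [-0.     0.305  0.952]
 [-1.     0.    -0.   ]]
```

```bash
python3 -m inch '[[[34,-363,-109,0.924,0,0,1],[34,-363,-109,0.924,0,0,1],[34,-363,-109,0.924,0,0,1],[34,-363,-109,0.924,0,0,1],[34,-363,-109,0.924,0,0,1],[34,-363,-109,0.924,0,0,1],[34,-363,-109,0.924,0,0,1],[34,-363,-109,0.924,0,0,1],[34,-363,-109,0.924,0,0,1],[34,-363,-109,0.924,0,0,1]]]'; python3 - <<'E'
from h import *
p=wristpic(); save(p,"w1")
print(bot.get_state()["joint_pos"].round(3))
for r in bot.cut_out(p,"sleeve"):
    ys,xs=np.nonzero(r["pixels"])
    W=np.array([onz(p,(x,y),34)[:2] for x,y in zip(xs,ys)],np.float32)
    print(r["rect"],r["score"],cv2.minAreaRect(W))
E
```

```text
t: 2.2
tcp_pos: [487.8, 332.8, 179.2]
ee_rot: [2.608, 1.57, 2.943]
ft_force: [-0.4, 0.6, 0.2]
width: 1.002
[4.530e-01 2.680e-01 1.539e+00 1.000e-03 1.336e+00 1.160e-01]
[284.7, 158.1, 70.1, 184.6] 0.87 ((495.8015441894531, 308.636474609375), (51.50600814819336, 162.72021484375), 19.415931701660156)
[0.0, 151.7, 87.2, 131.9] 0.62 ((255.4295654296875, 262.4174499511719), (122.32109069824219, 53.2433967590332), 62.14162063598633)
```

View pics/w1.png

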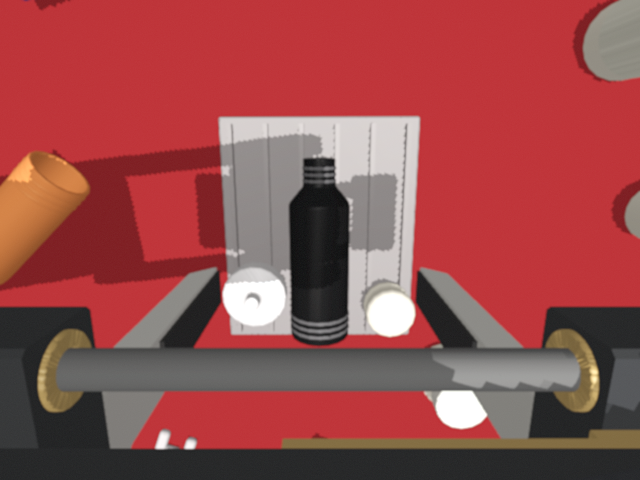

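The wrist view shows the black sleeve at (319,250), nose up in the image at (319,158), centred between the fingers, with cap (253,297) and piston (388,310) by the mouth. The wrist, top and scene estimates agree to about 3 mm, so I go down and grip.

```bash
python3 -m inch '[[[50,0,0,0,0,0,1],[90,0,0,0,0,0,1],[120,0,0,0,0,0,1],[140,0,0,0,0,0,1],[150,0,0,0,0,0,1],[155,0,0,0,0,0,1],[155,0,0,0,0,0,1],[155,0,0,0,0,0,0.4],[155,0,0,0,0,0,0.4],[155,0,0,0,0,0,0.4]]]' 30; python3 -m inch '[[[0,0,0,0,0,0,0.3],[0,0,0,0,0,0,0.3],[0,0,0,0,0,0,0.3],[0,0,0,0,0,0,0.3],[0,0,0,0,0,0,0.3]]]' 30; python3 -m inch '[[[-20,0,0,0,0,0,0.3],[-60,0,0,0,0,0,0.3],[-110,0,0,0,0,0,0.3],[-160,0,0,0,0,0,0.3],[-200,0,0,0,0,0,0.3],[-230,0,0,0,0,0,0.3],[-230,0,0,0,0,0,0.3]]]' 30
```

```text
t: 3.3
tcp_pos: [488.6, 333.5, 25.6]
ee_rot: [0.125, 1.569, 0.462]
ft_force: [-0.5, 0.1, -0.2]
width: 0.781
t: 3.8
tcp_pos: [488.2, 333.3, 24.6]
ee_rot: [0.103, 1.57, 0.44]
ft_force: [0.9, 1.1, 0.8]
width: 0.519
t: 4.5
tcp_pos: [490.3, 334.5, 260.0]
ee_rot: [0.124, 1.56, 0.461]
ft_force: [0.7, 0.5, -1.0]
width: 0.517
```

```bash
python3 -m inch '[[[0,0,0,0,0,0.14,0.3],[0,0,0,0,0,0.28,0.3],[0,0,0,0,0,0.42,0.3],[0,0,0,0,0,0.56,0.3],[0,0,0,0,0,0.7,0.3],[0,0,0,0,0,0.84,0.3],[0,0,0,0,0,0.98,0.3],[0,0,0,0,0,1.12,0.3],[0,0,0,0,0,1.26,0.3],[0,0,0,0,0,1.4,0.3]]]'; python3 - <<'E'
from h import *
print(bot.get_state()["joint_pos"].round(3)); print(R0().as_matrix().round(3))
n=np.array([-.33,.944,0]);j=np.array([.944,.33,0])
print(plan([490,334,270],frame(n,j)))
for h in (110,100,90,80,70,60): # heading variants above post
    a=np.radians(h); print(h,plan([540,-142,270],frame([np.cos(a),np.sin(a),0],[np.sin(a),-np.cos(a),0])))
E
```

```text
t: 5.5
tcp_pos: [487.4, 332.4, 252.1]
ee_rot: [1.575, 0.166, 1.905]
ft_force: [-0.1, 0.2, -0.9]
width: 0.518
[-0.109  0.544  1.641  1.169  1.825 -0.699]
[[-0.324 -0.05   0.945]
 [ 0.932  0.157  0.328]
 [-0.165  0.986 -0.004]]
(array([ 8.6, 19.6,  2.9]), array([-0.0045,  0.002 ,  0.1656]))
110 (array([-451.1,  -57.7, -106.1]), array([-0.0056,  0.0147,  0.1656]))
100 (array([-451.2,  -57.8, -104.2]), array([ 0.0089, -0.1594,  0.1656]))
90 (array([-451.7,  -57.8, -102.3]), array([ 0.0234, -0.3335,  0.1648]))
80 (array([-452.5,  -57.9, -100.5]), array([ 0.0379, -0.5077,  0.1632]))
70 (array([-453.5,  -58.1,  -99. ]), array([ 0.0524, -0.6818,  0.1606]))
60 (array([-454.8,  -58.3,  -97.6]), array([ 0.067 , -0.8559,  0.1572]))
```

```bash
python3 -m inch '[[[-3,20,0,0.01,-0.05,0.15,0.3],[-50,14,-10,0.02,-0.15,0.16,0.3],[-100,8,-20,0.03,-0.25,0.16,0.3],[-150,1,-31,0.03,-0.35,0.16,0.3],[-200,-6,-42,0.04,-0.45,0.16,0.3],[-250,-14,-53,0.04,-0.55,0.16,0.3],[-300,-22,-64,0.05,-0.65,0.16,0.3],[-350,-30,-75,0.06,-0.75,0.16,0.3],[-410,-40,-87,0.067,-0.856,0.157,0.3],[-456,-48,-98,0.067,-0.856,0.157,0.3]]]'; python3 - <<'E'
from h import *
for i in range(1):
    print(bot.get_state()["joint_pos"].round(3)); print(R0().as_matrix().round(3))
E
```

```text
t: 6.5
tcp_pos: [541.9, -110.7, 281.8]
ee_rot: [1.574, -0.001, 1.046]
ft_force: [0.6, 0.6, -2.2]
width: 0.52
[-0.976  0.515  1.767  1.266  1.908 -0.76 ]
[[ 0.501  0.002  0.866]
 [ 0.866 -0.003 -0.501]
 [ 0.001  1.    -0.003]]
```

```bash
python3 - <<'E'
from h import *
P={n:bot.get_image(n) for n in("top","scene")}
import pickle
out=[]
for n,p in P.items():
    rs=[(r["rect"],round(r["score"],2)) for r in bot.search_frame(p,"sleeve")]; print(n,rs)
    u=proj(p,[[540,-142,280],[540,-142,126]]).round(1); print(u)
    c=proj(p,[[540,-150,170]])[0].astype(int); l,t=max(c[0]-65,0),max(c[1]-65,0)
    print(l,t)
    out.append(cv2.resize(p["pixels"][t:t+130,l:l+100],None,fx=4,fy=4,interpolation=2))
pickle.dump(P,open("P2.pkl","wb"))
cv2.imwrite("pics/above.png",np.hstack(out)[:,:,::-1])
E
```

```text
top [([157.6, 285.5, 38.2, 51.9], 0.84), ([239.3, 303.0, 50.0, 36.3], 0.66), ([309.1, 140.8, 174.2, 110.1], 0.3)]
[[414.9 197.6]
 [405.9 208. ]]
346 140
scene [([487.0, 326.4, 36.3, 72.6], 0.97), ([426.4, 235.9, 33.3, 63.3], 0.82), ([224.0, 106.6, 33.2, 66.8], 0.67)]
[[236.  128.2]
 [244.5 177.2]]
175 97
```

View pics/above.png

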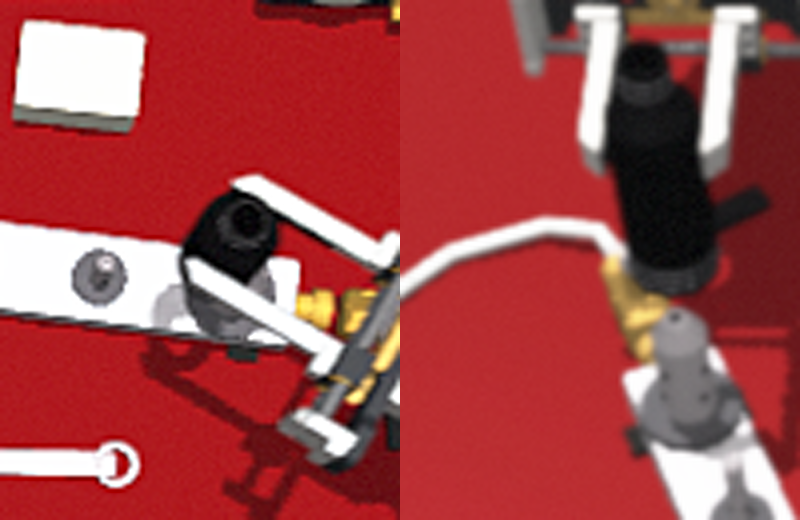

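Left (top): sleeve upright above the collar, neck at (247,218) in the crop. Right (scene): neck (643,62), mouth ring around (675,270), post tip (675,315). I triangulate the post and overlay models of both.

```bash
python3 - <<'E'
from h import *
import pickle
P=pickle.load(open("P2.pkl","rb"))
from scipy.optimize import least_squares
tip=least_squares(lambda X:np.r_[proj(P["top"],X)[0]-(407.4,208.5),proj(P["scene"],X)[0]-(243.4,175.4)],[540,-142,126])
print("tip",tip.x.round(1),tip.fun.round(2))
f=lambda xy:np.r_[proj(P["top"],[*xy,126])[0]-(407.4,208.5),proj(P["scene"],[*xy,126])[0]-(243.4,175.4)]
t2=least_squares(f,[540,-142]); print("tip z=126",t2.x.round(1),t2.fun.round(2)); px,py=t2.x
s=bot.get_state(); g=s["tcp_pos"]-11*R0().as_matrix()[:,0]; print("grasp",g.round(1))
def circ(x,y,z,r): a=np.linspace(0,2*np.pi,60); return np.c_[x+r*np.cos(a),y+r*np.sin(a),0*a+z]
out=[]
for n,(l,t) in {"top":(346,140),"scene":(175,97)}.items():
    p=P[n]; im=cv2.resize(p["pixels"][t:t+130,l:l+100],None,fx=6,fy=6,interpolation=2)[:,:,::-1].copy()
    im=np.clip(im.astype(int)*1.6+20,0,255).astype(np.uint8)
    def dr(C,col): cv2.polylines(im,[np.int32(((proj(p,C)-(l,t))+.5)*6-.5)],True,col,1,cv2.LINE_AA)
    for z,r in((126,7.5),(111,17),(46,32)): dr(circ(px,py,z,r),(0,255,0))
    for z,r in((-94,25),(18,25),(56,13)): dr(circ(g[0],g[1],g[2]+z,r),(255,255,0))
    out.append(im[60:660 if n=="top" else 660])
im=np.hstack([out[0][:,150:550],out[1][:,150:550]]); cv2.imwrite("pics/ov.png",im)
E
```

```text
tip [ 539.4 -146.6  127.3] [ 0.25 -0.4   0.4   0.06]
tip z=126 [ 539.3 -147.1] [ 0.39 -0.29  0.39  0.26]
grasp [ 538.4 -121.3  282.5]
```

View pics/ov.png

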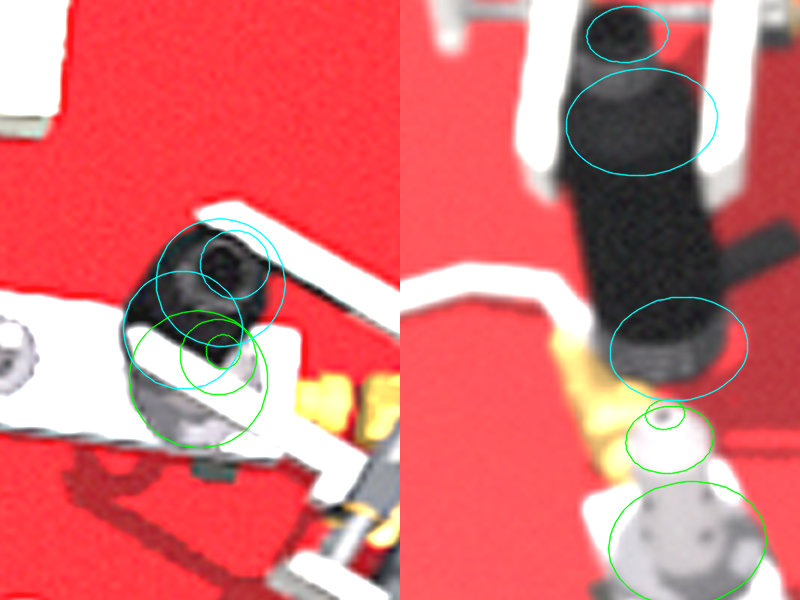

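Post model fits (tip about 539,-147). The sleeve sits about 4–5 mm further along the tool heading than the grasp point. I move to hover above the post, let it settle, then measure again.

```bash
python3 - <<'E'
from h import *
a=np.radians(60); print(plan([537.3,-150.5,250],frame([np.cos(a),np.sin(a),0],[np.sin(a),-np.cos(a),0])))
E
```

```text
(array([-25.9, -32.6,  13.6]), array([ 0.0026, -0.0007,  0.0005]))
```

```bash
python3 -m inch '[[[-13,-10,7,0,0,0,0.3],[-26,-20,14,0,0,0,0.3],[-26,-33,14,0,0,0,0.3],[-26,-33,14,0,0,0,0.3],[-26,-33,14,0,0,0,0.3],[-26,-33,14,0,0,0,0.3]]]'; cat > fit.py <<'E'
from h import *
import sys
def circ(x,y,z,r): a=np.linspace(0,2*np.pi,60); return np.c_[x+r*np.cos(a),y+r*np.sin(a),0*a+z]
def overlay(name,px=539.3,py=-147.1,off=(0,0),zo=0):
    s=bot.get_state(); R=R0().as_matrix(); g=s["tcp_pos"]-11*R[:,0]; print("grasp",g.round(1),R.round(3).tolist())
    g=g+np.array([*off,zo])
    out=[]
    for n in("top","scene"):
        p=bot.get_image(n); c=proj(p,[[540,-145,150]])[0].astype(int); l,t=c[0]-33,c[1]-50
        im=cv2.resize(p["pixels"][t:t+100,l:l+66],None,fx=6,fy=6,interpolation=2)[:,:,::-1]
        im=np.clip(im.astype(int)*1.6+20,0,255).astype(np.uint8)
        def dr(C,col): cv2.polylines(im,[np.int32(((proj(p,C)-(l,t))+.5)*6-.5)],True,col,1,cv2.LINE_AA)
        for z,r in((126,7.5),(111,17),(46,32)): dr(circ(px,py,z,r),(0,255,0))
        for z,r in((-94,25),(18,25),(56,13)): dr(circ(g[0],g[1],g[2]+z,r),(255,255,0))
        out.append(im)
    cv2.imwrite(f"pics/{name}.png",np.hstack(out))
E
python3 -c "
from fit import *
overlay('ov2',off=(2,3.5))"
```

```text
t: 7.3
tcp_pos: [543.6, -139.6, 251.9]
ee_rot: [1.565, -0.0, 1.051]
ft_force: [0.1, 0.4, -1.8]
width: 0.516
grasp [ 538.1 -149.1  251.9] [[0.496, -0.005, 0.868], [0.868, 0.003, -0.496], [0.0, 1.0, 0.006]]
```

View pics/ov2.png

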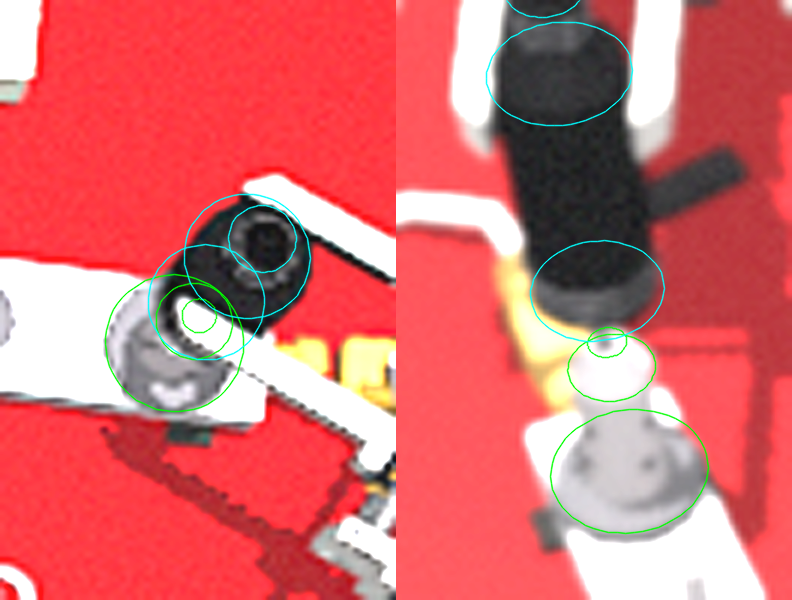

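```bash
cat > fit2.py <<'E'
from fit import *
from scipy.optimize import minimize
def measure(exlever=True):
    s=bot.get_state(); R=R0().as_matrix(); g=s["tcp_pos"]-11*R[:,0]
    P=[bot.get_image(n) for n in("top","scene")]; F=4
    def sil(p,q,d=0):
        x,y,z,tx,ty=q; C=[]
        for h,r in((0,25),(112,25),(128,13),(150,13)):
            C.append(circ(x+tx*h,y+ty*h,z+h,r))
        m=np.zeros((480*F,640*F),np.uint8)
        for a,b in zip(C[:-1],C[1:]):
            u=((proj(p,np.r_[a,b])+.5)*F*16-8); cv2.fillConvexPoly(m,cv2.convexHull(np.int32(u.round()).reshape(-1,1,2)),1,shift=4)
        return m
    q0=np.array([*g[:2],g[2]-94,0,0]); D=[]
    for p in P:
        hsv=cv2.cvtColor(cv2.resize(p["pixels"],None,fx=F,fy=F,interpolation=1),cv2.COLOR_RGB2HSV)
        dark=(hsv[...,2]<75)&(hsv[...,1]<110); col=(hsv[...,1]>130)&(hsv[...,2]>80)
        near=cv2.dilate(sil(p,q0),np.ones((6*F+1,)*2,np.uint8))>0
        # lever excluded
        u=((proj(p,[[525,-250,69],[425,-250,69]])+.5)*F).astype(int); ex=np.zeros(near.shape,np.uint8); cv2.line(ex,tuple(map(int,u[0])),tuple(map(int,u[1])),1,12*F)
        near&=ex==0
        ys,xs=np.nonzero(near); b=(slice(ys.min(),ys.max()+1),slice(xs.min(),xs.max()+1)); D.append((p,dark[b]&near[b],col[b]&near[b],b))
    def cost(q):
        c=0
        for p,d,k,b in D:
            m=sil(p,q)[b]>0; c+=(d&~m).sum()+(k&m).sum()
        return c/F/F+ 3e3*(q[3]**2+q[4]**2)
    best=None
    q=q0
    for _ in range(3):
        r=minimize(cost,q,method="Nelder-Mead",options=dict(initial_simplex=np.vstack([q]+[q+e for e in np.diag([5,5,6,.05,.05])]),maxiter=200,xatol=.05)); q=r.x
    return g,q,r.fun,cost(q0)
if __name__=="__main__":
    g,q,f,f0=measure(); print("grasp",g.round(1),"mouth",q[:3].round(1),"tilt",q[3:].round(3),"cost",round(f,1),round(f0,1))
    print("at mid-height offset", (q[:2]+q[3:]*94-g[:2]).round(1))
E
python3 fit2.py
```

```text
grasp [ 538.2 -149.6  252.2] mouth [ 537.9 -149.9  158.8] tilt [0.017 0.019] cost 67.2 80.0
at mid-height offset [1.2 1.6]
```

```bash
python3 -m inch '[[[3,0,0,0,0,0,0.3],[3,-10,0,0,0,0,0.3],[3,-20,0,0,0,0,0.3],[3,-30,0,0,0,0,0.3],[3,-40,0,0,0,0,0.3],[3,-50,0,0,0,0,0.3],[3,-55,0,0,0,0,0.3],[3,-55,0,0,0,0,0.3]]]'; python3 fit2.py
```

```text
t: 8.3
tcp_pos: [545.3, -138.2, 195.8]
ee_rot: [1.566, -0.001, 1.05]
ft_force: [-0.2, 0.3, -1.3]
width: 0.514
grasp [ 539.8 -147.7  195.8] mouth [ 540.1 -146.5  101.5] tilt [ 0.011 -0.008] cost 80.2 93.4
at mid-height offset [1.3 0.5]
```

```bash
python3 -m inch '[[[0,-8,0,0,0,0,0.3],[0,-16,0,0,0,0,0.3],[0,-24,0,0,0,0,0.3],[0,-32,0,0,0,0,0.3],[0,-40,0,0,0,0,0.3],[0,-45,0,0,0,0,0.3],[0,-47,0,0,0,0,0.3],[0,-47,0,0,0,0,0.3]]]'; python3 -m inch '[[[0,-2,0,0,0,0,0.3],[0,-4,0,0,0,0,0.3],[0,-4,0,0,0,0,0.3]]]'
```

```text
t: 9.2
tcp_pos: [545.7, -138.4, 149.5]
ee_rot: [1.565, -0.0, 1.05]
ft_force: [0.8, 0.1, -0.8]
width: 0.513
t: 9.5
tcp_pos: [545.7, -138.5, 145.7]
ee_rot: [1.564, 0.0, 1.05]
ft_force: [0.4, -1.2, -1.0]
width: 0.52
```

```bash
for i in 1 2 3; do python3 -m inch '[[[0,-1,0,0,0,0,0.3],[0,-2,0,0,0,0,0.3],[0,-2,0,0,0,0,0.3]]]' | grep -E "tcp|ft|t:"; done
```

```text
t: 9.8
tcp_pos: [545.8, -138.5, 143.6]
ee_rot: [1.564, 0.0, 1.05]
ft_force: [-0.2, -0.2, -1.5]
t: 10.1
tcp_pos: [545.8, -138.5, 141.6]
ee_rot: [1.564, 0.0, 1.05]
ft_force: [0.2, 0.6, -1.7]
t: 10.4
tcp_pos: [545.8, -138.6, 140.3]
ee_rot: [1.564, -0.001, 1.05]
ft_force: [-0.5, 0.2, 1.6]
```

```bash
python3 -m inch '[[[0,-0.5,0,0,0,0,0.3],[0,-0.5,0,0,0,0,0.3],[0,-0.5,0,0,0,0,0.3]]]'; python3 fit2.py
```

```text
t: 10.7
tcp_pos: [545.8, -138.6, 140.2]
ee_rot: [1.563, -0.001, 1.05]
ft_force: [-0.4, -0.6, 5.1]
width: 0.52
grasp [ 540.4 -148.2  140.2] mouth [ 540.1 -145.9   43.8] tilt [ 0.011 -0.035] cost 53.4 65.2
at mid-height offset [ 0.8 -1. ]
```

Rim contact (Fz rises to 5 N at the expected height). Release and back off.

```bash
python3 -m inch '[[[0,0,0,0,0,0,0.56],[0,0,0,0,0,0,0.6],[0,0,0,0,0,0,0.65],[0,0,0,0,0,0,0.75],[0,0,0,0,0,0,0.85],[0,0,0,0,0,0,0.85],[0,0,0,0,0,0,0.85]]]'; python3 -m inch '[[[-10,0,0,0,0,0,0.85],[-30,0,0,0,0,0,0.85],[-55,0,0,0,0,0,0.85],[-85,0,0,0,0,0,0.85],[-120,10,0,0,0,0,0.85],[-150,30,0,0,0,0,0.85],[-170,60,0,0,0,0,0.85],[-170,90,0,0,0,0,0.85],[-170,90,0,0,0,0,0.85]]]'; python3 - <<'E'
from fit import *
print(bot.get_state()["joint_pos"].round(3))
out=[]
for n in("top","scene"):
    p=bot.get_image(n); c=proj(p,[[540,-145,110]])[0].astype(int); l,t=c[0]-40,c[1]-50
    u=p["pixels"][t:t+100,l:l+100]; out.append(cv2.resize(u,(400,400),interpolation=2)); print(l,t)
    print([(r["rect"],round(r["score"],2)) for r in bot.search_frame(p,"valve_lever")])
cv2.imwrite("pics/placed.png",np.hstack(out)[:,:,::-1])
E
```

```text
t: 11.5
tcp_pos: [545.8, -138.5, 139.2]
ee_rot: [1.564, 0.0, 1.05]
ft_force: [-0.1, 0.2, -0.3]
width: 0.844
t: 12.4
tcp_pos: [460.5, -288.5, 232.5]
ee_rot: [1.557, 0.004, 1.048]
ft_force: [0.4, 0.3, 0.9]
width: 0.85
[-1.234  0.745  1.494  1.077  2.106 -0.821]
366 158
[]
204 130
[([230.8, 141.8, 34.4, 21.4], 0.52)]
```

View pics/placed.png

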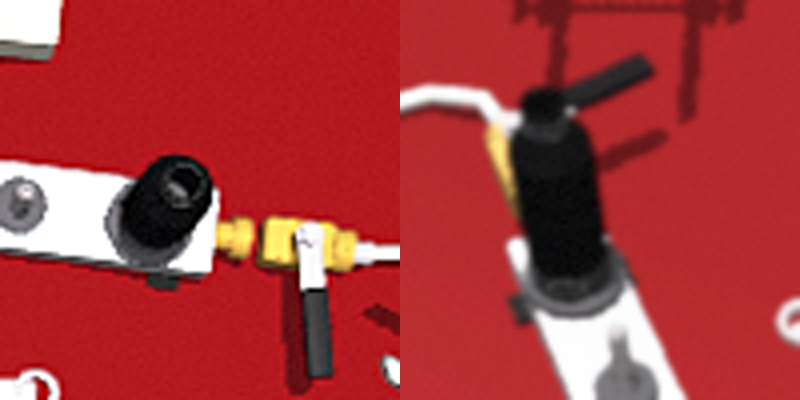

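The sleeve stands upright on the collar of the stout post. The lever still points at the robot: crop left, stem (310,238), grip (317,333). Now I turn the tool down and shut the fingers to push the lever.

```bash
python3 -m inch '[[[0,0,0,0,0,-0.14,0.5],[0,0,0,0,0,-0.28,0.3],[0,0,0,0,0,-0.42,0],[0,0,0,0,0,-0.56,0],[0,0,0,0,0,-0.7,0],[0,0,0,0,0,-0.84,0],[0,0,0,0,0,-0.98,0],[0,0,0,0,0,-1.12,0],[0,0,0,0,0,-1.26,0],[0,0,0,0,0,-1.4,0]]]' 20; python3 -m inch '[[[0,0,0,0,0,-0.14,0],[0,0,0,0,0,-0.17,0],[0,0,0,0,0,-0.17,0],[0,0,0,0,0,-0.17,0]]]';  python3 - <<'E'
from h import *
print(bot.get_state()["joint_pos"].round(3)); print(R0().as_matrix().round(3))
p=bot.get_image("top"); q=bot.get_image("scene")
print("thinb",onz(p,(372.5,205.9),106).round(1))
for nm,uv in(("stem",(443.1,217.1)),("grip",(444.9,240.9)),("end",(445.9,251.6))): print(nm,onz(p,uv,74).round(1))
print("scene end",onz(q,(204+(652-400+.5)/4-.5,130+65/4.),70).round(1))
for r in bot.cut_out(p,"manifold")[:1]:
    ys,xs=np.nonzero(r["pixels"]); W=np.array([onz(p,(x,y),36)[:2] for x,y in zip(xs,ys)],np.float32)
# white block edges yaw
v=p["pixels"].astype(int); m=(v.min(2)>200).astype(np.uint8); m[:185]=0; m[240:]=0; m[:,:310]=0; m[:,425:]=0
ys,xs=np.nonzero(m); W=np.array([onz(p,(x,y),36)[:2] for x,y in zip(xs,ys)],np.float32); print(cv2.minAreaRect(W))
E
```

```text
t: 13.6
tcp_pos: [460.4, -285.5, 228.7]
ee_rot: [1.534, 1.405, 1.015]
ft_force: [-0.5, 0.2, 0.4]
width: 0.037
t: 14.0
tcp_pos: [460.1, -285.6, 227.9]
ee_rot: [0.53, 1.566, 0.009]
ft_force: [-0.4, 0.1, 0.6]
width: 0.005
[-0.717  0.121  1.61   0.003  1.407 -0.197]
[[ 0.005  0.498  0.867]
 [ 0.     0.867 -0.498]
 [-1.     0.002  0.004]]
thinb [548.3 -55.7 106. ]
stem [ 523.7 -250.7   74. ]
grip [ 458.5 -254.7   74. ]
end [ 429.3 -256.9   74. ]
scene end [ 429.7 -253.5   70. ]
((552.0535888671875, -43.77009582519531), (299.5267333984375, 58.993690490722656), 82.85603332519531)
```

```bash
python3 -m inch '[[[0,40,-22,0,0,0,0],[0,57,-32,0,0,0,0],[30,57,-32,0,0,0,0],[70,57,-32,0,0,0,0],[110,57,-32,0,0,0,0],[140,57,-32,0,0,0,0],[155,57,-32,0,0,0,0],[163,57,-32,0,0,0,0],[163,57,-32,0,0,0,0],[163,57,-32,0,0,0,0]]]'; python3 - <<'E'
from h import *
s=bot.get_state(); r=R0(); S=np.array([527.5,-252])
a,b=r.as_matrix()[:2,2],r.as_matrix()[:2,1]
for ph in range(182,270,6):
    f=np.radians(ph); u=np.array([np.cos(f),np.sin(f)]); n=np.array([-u[1],u[0]])
    d=9+12.5*abs(a@n)+8*abs(b@n); c=S+67*u-d*n
    print(ph,c.round(1),r.inv().apply([*(c-s["tcp_pos"][:2]),0]).round(0))
E
```

```text
t: 15.15
tcp_pos: [462.8, -221.7, 66.9]
ee_rot: [0.063, 1.563, -0.459]
ft_force: [-0.6, -0.8, 0.4]
width: 0.007
182 [ 459.8 -232. ] [  0. -10.   2.]
188 [ 458.  -238.6] [  0. -17.   4.]
194 [ 456.8 -245.5] [  0. -24.   7.]
200 [ 456.4 -252.6] [  0. -30.  10.]
206 [ 456.8 -259.9] [  0. -36.  14.]
212 [ 458.1 -267.3] [  0. -42.  19.]
218 [ 460.2 -274.7] [  0. -47.  24.]
224 [ 463.2 -281.8] [  0. -52.  30.]
230 [ 467.  -288.7] [  0. -56.  37.]
236 [ 471.8 -295.2] [  0. -59.  44.]
242 [ 476.8 -300.9] [  0. -62.  52.]
248 [ 481.6 -305.7] [  0. -63.  58.]
254 [ 486.9 -310. ] [  1. -65.  65.]
260 [ 492.7 -313.9] [  1. -65.  72.]
266 [ 499.1 -317.2] [  1. -65.  79.]
```

```bash
python3 -m inch '[[[0,-10,2,0,0,0,0],[0,-17,4,0,0,0,0],[0,-24,7,0,0,0,0],[0,-30,10,0,0,0,0],[0,-36,14,0,0,0,0],[0,-42,19,0,0,0,0],[0,-47,24,0,0,0,0],[0,-52,30,0,0,0,0],[0,-56,37,0,0,0,0],[0,-59,44,0,0,0,0]]]'; python3 -m inch '[[[0,-3,8,0,0,0,0],[0,-4,14,0,0,0,0],[0,-6,21,0,0,0,0],[0,-6,25,0,0,0,0],[0,-6,25,0,0,0,0]]]'; python3 - <<'E'
from h import *
s=bot.get_state(); print(s["ft_force"].round(1))
out=[]
for n in("top","scene"):
    p=bot.get_image(n); c=proj(p,[[500,-250,80]])[0].astype(int); l,t=c[0]-60,c[1]-50; print(n,l,t)
    out.append(cv2.resize(p["pixels"][t:t+100,l:l+100],(400,400),interpolation=2))
cv2.imwrite("pics/lev.png",np.hstack(out)[:,:,::-1])
E
```

```text
t: 16.15
tcp_pos: [471.2, -294.4, 66.1]
ee_rot: [0.072, 1.565, -0.449]
ft_force: [-0.1, 1.2, 0.5]
width: 0.005
t: 16.65
tcp_pos: [490.5, -312.2, 66.6]
ee_rot: [-0.022, 1.563, -0.542]
ft_force: [-0.0, -1.0, -0.0]
width: 0.003
[-0. -1. -0.]
top 383 175
scene 182 104
```

View pics/lev.png

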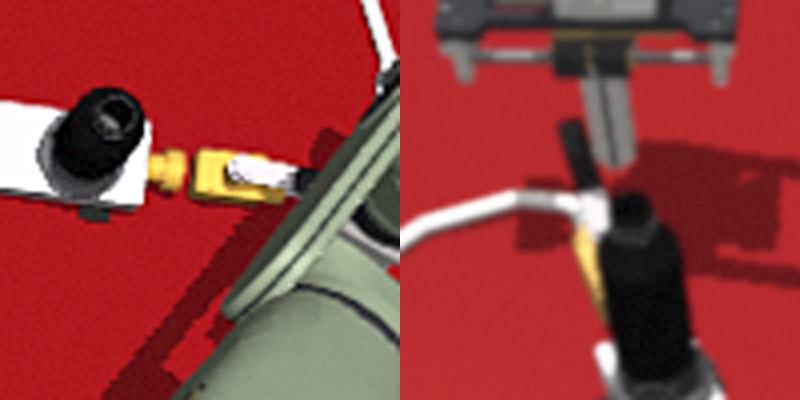

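The lever is nearly in line with the block. I push on in small steps until the stop pushes back.

```bash
for i in 1 2 3 4; do python3 -m inch '[[[0,0.8,2,0,0,0,0],[0,1.6,3.6,0,0,0,0],[0,1.6,3.6,0,0,0,0]]]' | grep -E "tcp|ft"; done
```

```text
tcp_pos: [493.8, -312.4, 66.8]
ft_force: [-1.0, -0.5, 0.2]
tcp_pos: [496.3, -312.6, 66.6]
ft_force: [-6.4, -1.3, 2.9]
tcp_pos: [496.8, -312.6, 66.4]
ft_force: [-14.7, -1.1, 9.3]
tcp_pos: [497.2, -312.6, 66.3]
ft_force: [-24.4, -1.3, 15.0]
```

The stop is reached (force climbs with no motion). Back off, raise and check.

```bash
python3 -m inch '[[[0,-2,-5,0,0,0,0],[0,-8,-18,0,0,0,0],[0,-16,-36,0,0,0,0],[0,-16,-36,0,0,0,0],[-40,-16,-36,0,0,0,0],[-90,-16,-36,0,0,0,0],[-140,-30,-60,0,0,0,0],[-180,-60,-100,0,0,0,0],[-180,-90,-140,0,0,0,0],[-180,-90,-140,0,0,0,0]]]'; python3 - <<'E'
from h import *
p=bot.get_image("top"); q=bot.get_image("scene")
a=cv2.resize(p["pixels"][130:330,150:480],None,fx=2.4,fy=2.4,interpolation=2)
b=cv2.resize(q["pixels"][90:300,100:360],None,fx=1.5,fy=1.5,interpolation=2)[:120*2]
c=cv2.resize(p["pixels"][175:235,370:480],None,fx=3.6,fy=3.6,interpolation=2)
im=np.zeros((600,800,3),np.uint8); im[:480,:792]=a; im=np.zeros((600,800,3),np.uint8)
im[:330,:544]=cv2.resize(a,(544,330)); c=c[:216,:396]; im[340:340+c.shape[0],:c.shape[1]]=c
d=cv2.resize(q["pixels"][110:235,185:310],(250,250)); im[340:590,400:650]=d
cv2.imwrite("pics/final.png",im[:,:,::-1])
for n,P in(("top",p),("scene",q)):
    print(n,[(r["rect"],round(r["score"],2)) for r in bot.search_frame(P,"valve_lever")],[(r["rect"],round(r["score"],2)) for r in bot.search_frame(P,"barrel")])
E
```

```text
t: 18.95
tcp_pos: [337.5, -322.3, 248.7]
ee_rot: [-0.148, 1.559, -0.67]
ft_force: [-0.4, 0.1, -1.3]
width: 0.007
top [([438.6, 213.1, 36.9, 9.8], 0.73)] [([389.1, 202.3, 27.6, 24.8], 0.48)]
scene [([220.8, 135.8, 10.5, 27.3], 0.54)] [([262.8, 233.4, 19.4, 31.0], 0.77)]
```

View pics/final.png

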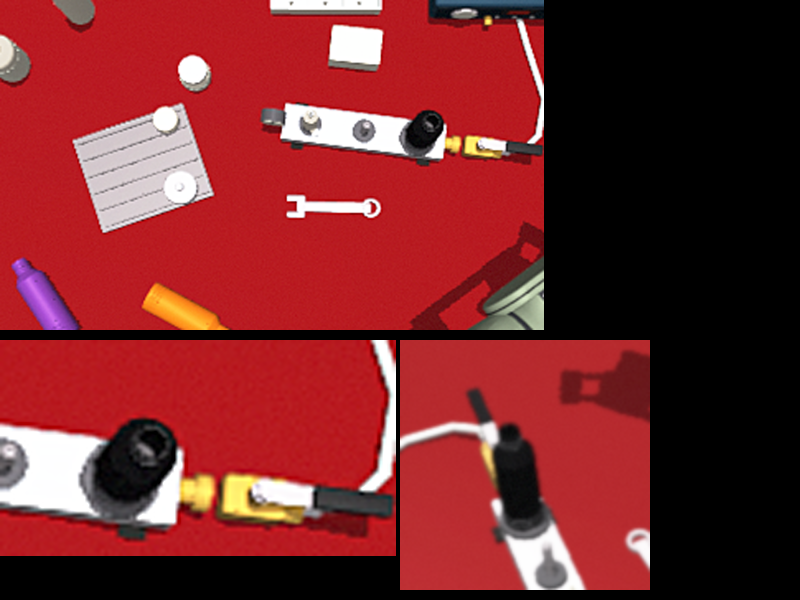

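The sleeve stands on the stout post and the lever (crop 260–390, 495) is in line with the block. Piston, cap, jar, wrench and barrel are where they were, and the arm is clear.

```bash
python3 -c "
from plant import bot
print(bot.job_done(), bot.get_state()['t'])"
```

```text
the job is handed in; nothing more can be done
the job is handed in; nothing more can be done
```

The black sleeve is on the stout post, nose up, with its rim on the collar, and the valve lever is fully open. I handed the job in at about 19 s of the 58 s allowed.

- **Sleeve:** I gripped it near the nose, turned it mouth down and lowered it in small steps. The collar pushed back with about 5 N at the expected height, and I then let go. In the last top and scene pictures it stands straight, clear of the gripper.
- **Lever:** I pushed it round with closed fingers after the sleeve was released. It stopped moving while the force rose to about 24 N, and the last pictures show it in line with the block, pointing away from it.
- **Other things:** by eye, the syringe barrel, piston, end cap, jar, wrench and carton show no movement. I did not measure their positions again.
- **Checks that disagreed:**
  - My first measurement of the sleeve in the gripper was about 4–5 mm off, because the arm was still moving. I measured again once it had settled and corrected before lowering.
  - The image fit just before release gave a tilt of about 2° and a mouth height 2 mm below the collar. I took that as measurement noise; after release I checked the tilt only by eye.
  - In the last top picture the barrel detector marked the sleeve, with a low score of 0.48. The scene camera found the barrel where it started.

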